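# Centre-punch the pointed bracket blank on the jeweller's bench

## Robot

A 7-joint arm with a two-finger parallel gripper is mounted at the origin on the work surface. World frame = base frame: x ahead of the robot, y to its left, z up, the work surface at z = 0. Lengths are in m, angles in rad, forces in N, time in s.
With the tool pointing down it reaches from about 0.35 to 0.9 m from the base axis. Payload 8.1 kg.
Tool frame: the origin (TCP) lies on the centre line of the jaws, within the pads' length; the fingertips stand 19 mm ahead of it and the grasp point (between the pads) is the TCP (arm.tip_reach is the distance from the TCP to the fingertips, in m); z points along the fingers, y is the line along which they close (so a half turn about z gives the same grasp; the last joint's range is limited). The gripper opens to 92 mm and grips with 3 to 60 N. Pads are 19 mm wide; open, the fingers measure 130 mm over their backs; the gripper's body (75 mm by 190 mm) begins 47 mm behind the grasp point.
Start: joints at [1.058, 0.434, 0.025, 1.573, -0.012, 1.134, -0.075], TCP at [0.249, -0.573, 0.246] pointing down, gripper open.
Joint ranges: [-2.62, 2.62], [-0.44, 2.09], [-1.27, 1.32], [0.08, 2.57], [-1.32, 4.46], [0.12, 2], [-2.74, 2.74]. Speed limits (rad/s): [2.22, 2.22, 3.01, 3.01, 3.14, 3.14, 3.14].

## Interface

Orientations are given as a rotation vector (axis times angle).
In Python, from cell import arm gives the robot as it stands.
- The arm moves only by the tool arm_command, never from a script. Its argument "targets" is a list that holds one entry, the list of rows, each a list of 6 numbers: the shift along the tool's x, y, z in m, then the turn, a rotation vector about the tool's x, y, z in rad. A call has 1 to 10 rows; each row shifts and turns the commanded pose from where the row before left it, along the tool's axes as they then stand; what a row does not reach is not made up. A row lasts 1/8 s, in which the tool goes at most 62.5 mm and 10.7 degrees, less where a joint would pass 70% of its speed; a pose out of reach is approached as far as the arm can. A call with a gripper value outside its range is refused whole. "jaw" is the finger opening in m, from 0 to 0.0918, set as the call begins (left out, the last holds). The fingers move at their own pace and stop on an object; "newtons" is the grip in N (left out, the last holds). Time passes only in rows, so rows that do not move let the fingers close. It gives the time, the measured TCP pose, the force, the opening and the grip force at its end, in the units of the state.
- arm.observe(): the state, without advancing time (a new reading comes with each control period).
- arm.get_image(name): name is "scene" or "side" or "wrist"; returns a dict with "pixels" (420x560x3 uint8, red, green, blue), "z_map" (420x560 float32, m along the optical axis (not along the pixel's ray), 0 where there is no reading), "fx", "fy", "cx", "cy" (pixels), "xyz" and "rotation" of the camera in the world; the wrist camera has in their place "T_tool_cam" (4x4, takes a point from camera to tool coordinates, whose origin is the TCP and whose axes are the flange's). Camera axes: x right, y down, z forward; pixel columns grow to the right and rows downward; lengths in m; the calibration is good to about 2 mm. A picture is of the moment at which its call begins: read the wrist's pose just before it.
- arm.sign_off(): hands the job in; it is judged then, once.
The state is a dict: "clock": time; "joints": joint angles; "dq": joint speeds; "joint_efforts": joint torques, N m; "position": TCP position; "ee_rot": TCP orientation; "force": force on the tool from outside, world axes, zero at the start; "ft_torque": the same for the moment, N m; "width": opening from 0.0 (shut) to 1.0 (fully open); "gripper_force": force on a finger pad.
Only numpy, scipy, OpenCV 4.12 (cv2) and the standard library are available. Lean on these libraries where they do the work, as an engineer would, in place of code of your own. Each camera call takes 0.05 s, during which the arm holds its last target. There are 200 camera calls.

## Task

Mark the pointed bracket blank for drilling: stand the spring-loaded centre punch upright on it, over the scribed cross, then press its cap straight down until the hidden spring snaps. Let go and leave the punch standing on the cross with its cap up again; do not shove the blank along the board, and do not snap the punch anywhere else, since that would spoil a piece.

Things in the scene. Friction and masses are not known exactly. Their poses are not given: they have to be found in the camera images.
- punch: Self-standing steel centre punch, 0.4 kg, 94 mm tall, upright on the wood at the robot's right. Origin: centre of its underside; z up its axis, the point 2 mm up. From below: ring foot 56 mm across, 8 high; thin legs; round knurled barrel 26 mm in diameter from 32 to 74 mm up (grip here, best near 60); flat round cap 30 mm in diameter, underside at 86 and top at 94 mm when up.
- plunger (a joint): How far the punch's cap is pressed down, in m: 0 is up, 0.010 the hard stop. The hidden spring pushes back evenly harder, 2 N at 0 to about 10 N at 0.010. It counts as snapped past 0.008, so press it down until it meets the stop; a force stop must be set above 11 N or it halts too early. Let go, the cap springs back up.
- spot (a point): Drill spot: middle of the scribed cross on top of the bracket blank. z up; +x towards the blank's point. 18 mm above the table, as the blank (6 mm) lies on a 12 mm thick pale soldering board at the robot's front left. The blank's square end and both long sides are 42 mm from the spot, its point 72 mm.
- bracket_blank: The pointed bracket blank: a loose flat brass plate 6 mm thick, 0.4 kg, outline like a house, 84 mm wide and 114 mm long with one square and one pointed end. Origin: on its underside, right below the drill spot; x towards the point. A round and a square brass blank with the same cross lie on the board too: leave them. The three trade places from start to start.
There are look-alikes about, which are no part of the job. What is shaped like the punch but purple is not meant.

How it is judged:
On the way:
1. the cap is pressed down past the snap with the punch standing on the cross (horizontal distance between punch and spot below 0.012 m and z of punch in the frame of spot between -0.004 and 0.004 m and angle between punch's own z axis and vertical below 0.1 rad and value of joint plunger above 0.008 m), for 0.02 s.
At the end, for the whole second after the job is handed in: The punch stands upright (within 0.1 rad) and at rest, its foot flat on the bracket blank (within 4 mm of the spot's height) and its axis within 12 mm of the drill spot, with the cap up again (pressed less than 2 mm), and the spot is within 30 mm of where it began (horizontal distance between punch and spot below 0.012 m and z of punch in the frame of spot between -0.004 and 0.004 m and angle between punch's own z axis and vertical below 0.1 rad and value of joint plunger below 0.002 m and linear speed of punch below 0.01 m/s and distance of spot from where it was at the start of the episode below 0.03 m); the robot touches nothing.
It fails at once if the punch is snapped away from the drill spot (cap pressed past 8 mm with its axis over 20 mm from the spot) (value of joint plunger above 0.008 m and horizontal distance between punch and spot above 0.02 m).
It also fails if it takes over 48 s, if anything falls off the work surface, if the arm or the gripper's body presses on something with over 40 N, if the wrist force passes 120 N, or if a joint passes its speed limit or range.

## Working session

There is one attempt and no reset: what is moved stays moved. The work goes in short steps, Python scripts to look and compute and a tool call to move; the robot and the scene stay as the last step left them, time stands still between calls to the robot, and variables do not carry over. Pictures are saved under pics/ and viewed, at most 10 in all, crops included, and the job is handed in when it is done.

Besides the shell and the picture viewer there is one more tool, called after "Call:" as a command line: name --argument value ..., lists and objects as JSON in quotes. arm_command: Moves the arm, as the interface text tells. Its arguments: {"type":"object","properties":{"targets":{"type":"array","items":{"type":"array","items":{"type":"array","items":{"type":"number"}}}},"jaw":{"type":"number"},"newtons":{"type":"number"}},"required":["targets"]}

```bash
mkdir -p pics; ls
cat > h.py <<'E'
import numpy as np,cv2
from cell import arm
from scipy.spatial.transform import Rotation as R
def grab(n):
    s=arm.observe(); im=arm.get_image(n)
    if n=="wrist":
        T=np.eye(4);T[:3,:3]=R.from_rotvec(s["ee_rot"]).as_matrix();T[:3,3]=s["position"]
        T=T@np.array(im["T_tool_cam"]);im["Rw"],im["pw"]=T[:3,:3],T[:3,3]
    else:
        r=np.array(im["rotation"]);im["Rw"]=r if r.shape==(3,3) else R.from_rotvec(r).as_matrix();im["pw"]=np.array(im["xyz"])
    return im
def ray(im,u,v,z):
    d=im["Rw"]@np.array([(u-im["cx"])/im["fx"],(v-im["cy"])/im["fy"],1]);p=im["pw"]
    return p+d*(z-p[2])/d[2]
def cloud(im):
    v,u=np.indices(im["z_map"].shape);z=im["z_map"]
    return np.stack([(u-im["cx"])/im["fx"]*z,(v-im["cy"])/im["fy"]*z,z],-1)@im["Rw"].T+im["pw"]
def save(im,f): cv2.imwrite("pics/"+f,im["pixels"][:,:,::-1])
E
python3 - <<'E'
from h import *
import pickle
s=arm.observe();print({k:np.round(v,3) for k,v in s.items()})
a=grab("scene");b=grab("wrist");c=grab("side")
pickle.dump((a,b,c),open("s.pkl","wb"))
print(a["rotation"],a["xyz"],a["fx"],b["pw"],b["Rw"].round(2))
save(a,"a.png");save(b,"b.png")
E
```

```text
pics
{'clock': np.float64(0.0), 'joints': array([ 1.058,  0.435,  0.025,  1.574, -0.012,  1.134, -0.075]), 'dq': array([-0.   , -0.001, -0.001, -0.   ,  0.   ,  0.002,  0.   ]), 'joint_efforts': array([-0.0000e+00, -6.6784e+01,  9.8500e-01, -3.1446e+01, -6.0000e-02,
        4.3000e-02,  0.0000e+00]), 'position': array([ 0.249, -0.573,  0.245]), 'ee_rot': array([-3.075e+00, -6.390e-01,  1.000e-03]), 'force': array([-0.173,  0.051, -0.348]), 'ft_torque': array([ 0.003,  0.032, -0.058]), 'gripper_force': np.float64(0.0), 'width': np.float64(1.001)}
[-2.33465918 -0.7110859   0.28087507] [ 0.88649352 -0.48377132  0.72681166] 410.5071383346327 [ 0.30887287 -0.54791194  0.38443477] [[ 0.4  -0.89 -0.23]
 [-0.92 -0.39 -0.1 ]
 [-0.    0.25 -0.97]]
```

View pics/a.png

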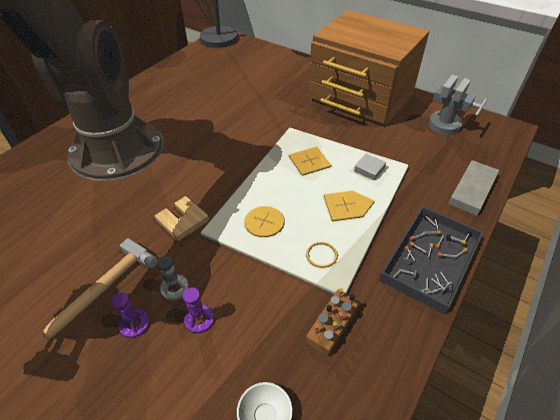

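View pics/b.png

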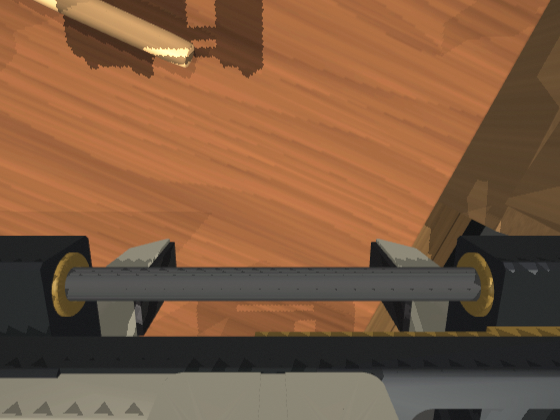

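The scene view shows these candidates:
- **Punch:** grey steel at (172,280). The look-alikes are purple, at (130,315) and (197,310).
- **Blank:** pointed at (348,205), with its point towards (374,205). The others are square at (310,160) and round at (264,221).

I choose the grey punch and the house-shaped blank. Next I measure both and check them in one close crop.

Run:
```python
from h import *
import pickle
a,b,c=pickle.load(open("s.pkl","rb"))
save(c,"c.png")
big=cv2.resize(a["pixels"][130:345,80:390],None,fx=2.5,fy=2.5,interpolation=cv2.INTER_CUBIC)
cv2.imwrite("pics/crop.png",big[:,:,::-1])
P=cloud(a); hsv=cv2.cvtColor(a["pixels"],cv2.COLOR_RGB2HSV)
# grey punch: region pixels, low saturation, above table
m=np.zeros(P.shape[:2],bool);m[250:302,152:192]=1
m&=(hsv[...,1]<70)
for lo,hi in((.0,.02),(.03,.08),(.08,.1)):
    q=P[m&(P[...,2]>lo)&(P[...,2]<hi)]
    print(lo,len(q),q[:,:2].mean(0).round(3) if len(q) else'',q.min(0).round(3) if len(q) else '',q.max(0).round(3) if len(q) else '')
pm=(hsv[...,0]>130)&(hsv[...,0]<160)&(hsv[...,1]>120)&(a["z_map"]>0)
n,l,st,ce=cv2.connectedComponentsWithStats(pm.astype(np.uint8))
for i in range(1,n):
    if st[i,4]>100:
        q=P[(l==i)];t=q[q[:,2]>.085];print("purple",ce[i].round(),q[:,2].max().round(3),t.mean(0).round(3))
bm=((hsv[...,0]>10)&(hsv[...,0]<28)&(hsv[...,1]>140)&(hsv[...,2]>120)).astype(np.uint8);bm[:140]=0;bm[:,:240]=0;bm[245:]=0;bm[:,385:]=0
bm=cv2.morphologyEx(bm,cv2.MORPH_CLOSE,np.ones((5,5)))
for k in cv2.findContours(bm,0,2)[0]:
    if cv2.contourArea(k)<200: continue
    w=np.array([ray(a,u,v,.018)[:2] for u,v in cv2.approxPolyDP(k,4,True)[:,0]])
    print(cv2.boundingRect(k));print(w.round(3).tolist())
print("cross",ray(a,346,204.5,.018).round(3), P[205,355].round(3))
```

```text
0.0 412 [ 0.449 -0.243] [ 0.375 -0.269  0.   ] [ 0.485 -0.212  0.02 ]
0.03 224 [ 0.458 -0.244] [ 0.442 -0.254  0.03 ] [ 0.465 -0.229  0.078]
0.08 187 [ 0.453 -0.241] [ 0.436 -0.261  0.086] [ 0.525 -0.226  0.097]
purple [196. 311.] 0.098 [ 0.541 -0.266  0.094]
purple [129. 316.] 0.098 [ 0.445 -0.343  0.094]
(245, 207, 39, 29)
[[0.466, -0.02], [0.49, -0.043], [0.518, -0.045], [0.545, -0.024], [0.547, 0.016], [0.532, 0.035], [0.494, 0.04], [0.469, 0.019]]
(324, 191, 50, 29)
[[0.687, 0.191], [0.632, 0.195], [0.58, 0.144], [0.634, 0.088], [0.687, 0.138]]
(289, 147, 42, 28)
[[0.471, 0.289], [0.428, 0.221], [0.496, 0.178], [0.538, 0.247]]
cross [0.639 0.146 0.018] [0.657 0.157 0.017]
```

View pics/crop.png

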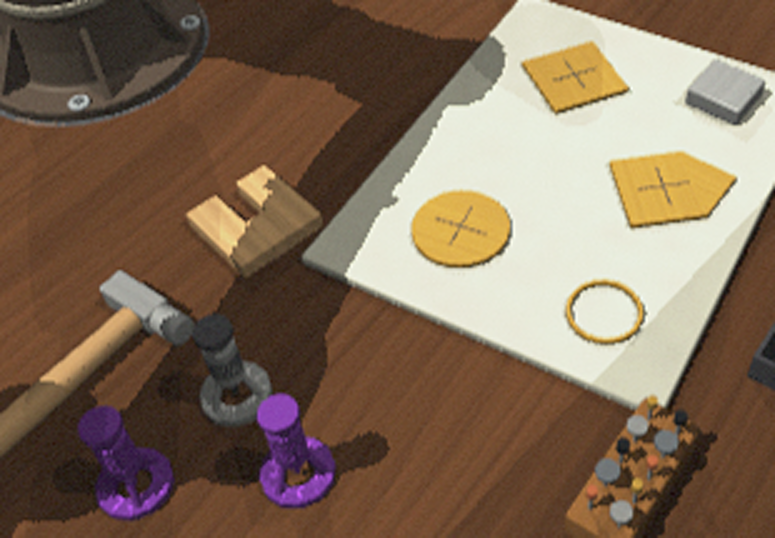

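View pics/c.png

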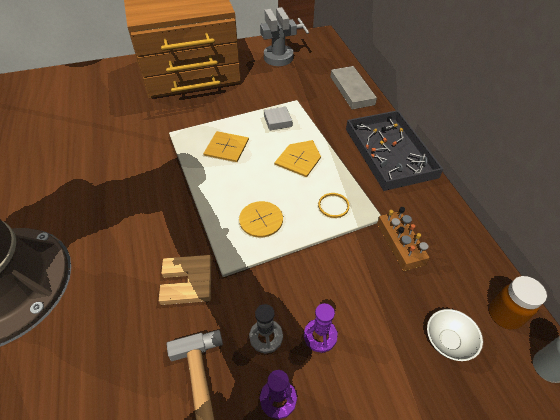

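The crop and side view confirm the choice. The grey punch stands beside the hammer head, with the purple look-alikes 9–10 cm away. The pointed blank's outline (73–78 mm sides, 110 mm long) puts the spot near (0.638, 0.146), in agreement with the cross ray. I go above the punch.

Call:
arm_command --targets '[[[0.04, -0.028, 0, 0, 0, 0], [0.04, -0.028, 0, 0, 0, 0], [0.04, -0.028, 0, 0, 0, 0], [0.04, -0.028, 0, 0, 0, 0], [0.04, -0.028, 0, 0, 0, 0], [0.04, -0.028, 0, 0, 0, 0], [0.04, -0.028, 0, 0, 0, 0], [0.04, -0.025, 0, 0, 0, 0], [0, 0, 0, 0, 0, 0], [0, 0, 0, 0, 0, 0]]]' --jaw 0.065

```text
clock: 1.4
position: [0.454, -0.2436, 0.2455]
ee_rot: [3.076, 0.639, -0.001]
force: [-0.9, -0.1, -0.2]
width: 0.707
gripper_force: 0.0
```

```bash
cat > loc.py <<'E'
from h import *
def punch(guess,z0=0.0,names=("scene","side","wrist")):
    "cap centre from top-plane depth and the mask's outline"
    for n in names:
        im=grab(n);P=cloud(im);hsv=cv2.cvtColor(im["pixels"],cv2.COLOR_RGB2HSV)
        m=(np.hypot(P[...,0]-guess[0],P[...,1]-guess[1])<.035)&(abs(P[...,2]-z0-.094)<.006)&(hsv[...,1]<90)
        q=P[m]
        if len(q)<15: print(n,"few",len(q));continue
        c,r=cv2.minEnclosingCircle(q[:,:2].astype(np.float32))
        print(n,len(q),q.mean(0).round(4),"circ",np.round(c,4),round(r,4))
    return im
def tool(dx,dy):
    s=arm.observe();M=R.from_rotvec(s["ee_rot"]).as_matrix();return M.T@np.array([dx,dy,0])
E
python3 - <<'E'
from loc import *
im=punch((.453,-.243));save(im,"d.png")
s=arm.observe();print(s["position"],s["ee_rot"],s["width"],s["clock"])
E
```

```text
scene 187 [ 0.4524 -0.241   0.0943] circ [ 0.4513 -0.2395] 0.0153
side 294 [ 0.4501 -0.2415  0.0941] circ [ 0.451  -0.2405] 0.0153
wrist 970 [ 0.4518 -0.2398  0.0945] circ [ 0.4511 -0.2401] 0.0149
[ 0.45366984 -0.24441687  0.24563761] [ 3.07634673e+00  6.35390072e-01 -7.78512550e-04] 0.7086958090236911 1.55
```

View pics/d.png

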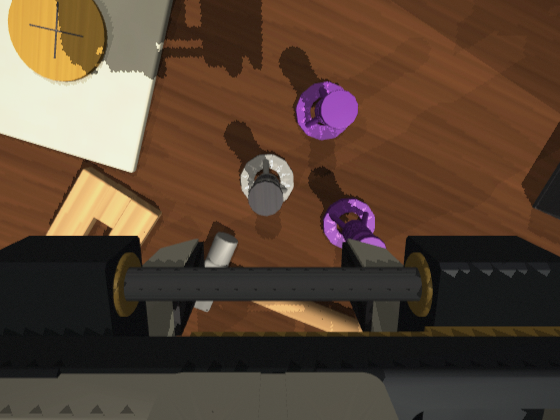

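The wrist view shows the grey cap at (265,197) and the purple ones at (338,110) and (370,243). All three cameras agree on (0.451, -0.240), with the right height and radius. I check the clearance under the fingers before going down.

Run:
```python
from loc import *
import pickle
a,b,c=pickle.load(open("s.pkl","rb"))
y=np.array([.399,-.917]);x=np.array([.917,.399]);o=np.array([.4511,-.2401])
for im in(a,c):
    P=cloud(im);d=P[...,:2]-o;t=d@y;w=d@x
    for nm,k in(("f+",(t>.02)&(t<.06)&(abs(w)<.018)),("f-",(t<-.02)&(t>-.06)&(abs(w)<.018)),("body",(abs(t)<.11)&(abs(w)<.06))):
        print(nm,P[k&(im["z_map"]>0)][:,2].max().round(3))
print(tool(-.0026,.0043))
```

```text
f+ 0.011
f- 0.011
body 0.098
f+ 0.012
f- 0.011
body 0.097
[-6.83674097e-04 -4.97821146e-03 -6.57353374e-07]
```

Call:
arm_command --targets '[[[-0.001, -0.005, 0.03, 0, 0, 0], [0, 0, 0.03, 0, 0, 0], [0, 0, 0, 0, 0, 0]]]' --jaw 0.05

```text
clock: 1.92
position: [0.4497, -0.2393, 0.1841]
ee_rot: [-3.074, -0.636, 0.006]
force: [0.5, 0.0, -0.3]
width: 0.544
gripper_force: 0.0
```

Call:
arm_command --targets '[[[0.001, 0.001, 0.03, 0, 0, 0], [0, 0, 0.03, 0, 0, 0], [0, 0, 0.03, 0, 0, 0], [0, 0, 0.02, 0, 0, 0], [0, 0, 0.012, 0, 0, 0], [0, 0, 0, 0, 0, 0], [0, 0, 0, 0, 0, 0]]]'

```text
clock: 2.8
position: [0.4535, -0.2398, 0.0647]
ee_rot: [3.075, 0.639, 0.002]
force: [0.0, -0.7, -0.5]
width: 0.545
gripper_force: 0.0
```

Call:
arm_command --targets '[[[0, 0, 0, 0, 0, 0], [0, 0, 0, 0, 0, 0], [0, 0, 0, 0, 0, 0], [0, 0, 0, 0, 0, 0], [0, 0, 0, 0, 0, 0]]]' --jaw 0.015 --newtons 25

```text
clock: 3.42
position: [0.4529, -0.2393, 0.0638]
ee_rot: [-3.076, -0.639, -0.0]
force: [-0.5, 1.6, 2.3]
width: 0.304
gripper_force: 25.0
```

Call:
arm_command --targets '[[[0, 0, -0.02, 0, 0, 0], [0, 0, -0.035, 0, 0, 0], [0, 0, -0.035, 0, 0, 0], [0, 0, -0.03, 0, 0, 0], [0, 0, 0, 0, 0, 0]]]'

```text
clock: 4.05
position: [0.4538, -0.24, 0.1853]
ee_rot: [3.074, 0.638, 0.004]
force: [0.0, -0.6, -4.8]
width: 0.31
gripper_force: 25.0
```

Call:
arm_command --targets '[[[0.02, -0.017, 0, 0, 0, 0], [0.036, -0.031, 0, 0, 0, 0], [0.036, -0.031, 0, 0, 0, 0], [0.036, -0.031, 0, 0, 0, 0], [0.036, -0.031, 0, 0, 0, 0], [0.036, -0.031, 0, 0, 0, 0], [0.036, -0.031, 0, 0, 0, 0], [0.036, -0.031, 0, 0, 0, 0], [0.036, -0.031, 0, 0, 0, 0], [0.015, -0.014, 0, 0, 0, 0]]]'

```text
clock: 5.3
position: [0.6377, 0.1486, 0.1813]
ee_rot: [-3.073, -0.644, 0.003]
force: [-0.6, -0.9, -3.7]
width: 0.315
gripper_force: 25.0
```

Call:
arm_command --targets '[[[0, 0, 0, 0, 0, 0], [0, 0, 0, 0, 0, 0], [0, 0, 0, 0, 0, 0]]]'

```text
clock: 5.68
position: [0.6378, 0.1431, 0.1835]
ee_rot: [3.076, 0.635, -0.001]
force: [0.1, 0.3, -3.7]
width: 0.31
gripper_force: 25.0
```

Run:
```python
from loc import *
s=arm.observe();print(s["position"],s["ee_rot"],s["width"],s["clock"],s["joints"].round(2) if hasattr(s["joints"],"round") else s["joints"])
a,b,c=grab("scene"),grab("wrist"),grab("side")
for im,n in((a,"scene"),(c,"side"),(b,"wrist")):
    P=cloud(im);hsv=cv2.cvtColor(im["pixels"],cv2.COLOR_RGB2HSV)
    k=((abs(hsv[...,0].astype(int)-19)<9)&(hsv[...,1]>130)&(np.hypot(P[...,0]-.638,P[...,1]-.146)<.09)&(P[...,2]<.03)&(P[...,2]>.01)).astype(np.uint8)
    k=cv2.morphologyEx(k,cv2.MORPH_CLOSE,np.ones((5,5)))
    cs=cv2.findContours(k,0,2)[0]
    if cs:
        q=max(cs,key=cv2.contourArea);print(n,cv2.contourArea(q),np.array([ray(im,u,v,.018)[:2] for u,v in cv2.approxPolyDP(q,4,True)[:,0]]).round(3).tolist())
    if n!="wrist":
        d=s["position"][:2]
        m=(np.hypot(P[...,0]-d[0],P[...,1]-d[1])<.045)&(P[...,2]<s["position"][2]-.03)&(P[...,2]>.06)
        q=P[m];print("foot pts",len(q),q.min(0).round(3),q.max(0).round(3))
canvas=np.hstack([cv2.resize(a["pixels"][90:290,250:450],(400,400)),cv2.resize(c["pixels"][40:240,200:400],(400,400))])
cv2.imwrite("pics/e.png",canvas[:,:,::-1]);save(b,"f.png")
```

```text
[0.63782801 0.14309488 0.18347714] [ 3.07556274e+00  6.35453520e-01 -9.96735041e-04] 0.3098974643570516 5.675 [-0.16  0.55 -0.22  1.56  0.13  1.05 -1.58]
scene 975.5 [[0.687, 0.191], [0.632, 0.195], [0.58, 0.144], [0.635, 0.085], [0.686, 0.134]]
foot pts 371 [0.608 0.114 0.119] [0.664 0.172 0.153]
side 990.0 [[0.686, 0.136], [0.682, 0.196], [0.631, 0.196], [0.577, 0.141], [0.633, 0.084]]
foot pts 399 [0.607 0.114 0.118] [0.663 0.169 0.153]
wrist 5958.0 [[0.687, 0.195], [0.63, 0.197], [0.604, 0.172], [0.635, 0.161], [0.647, 0.139], [0.647, 0.118], [0.63, 0.092], [0.633, 0.088], [0.686, 0.136]]
```

View pics/e.png

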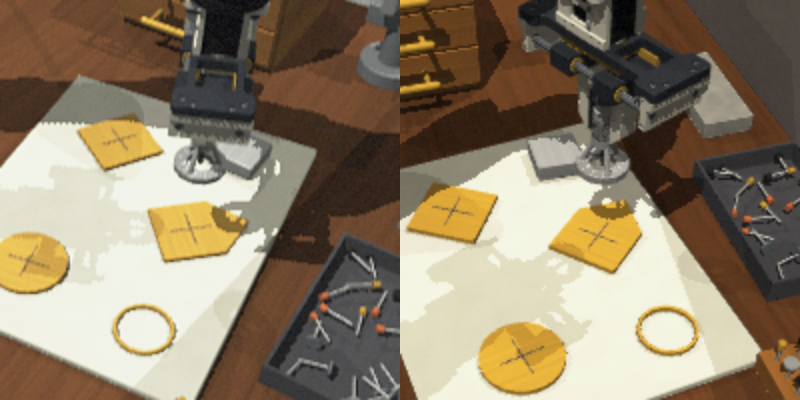

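View pics/f.png

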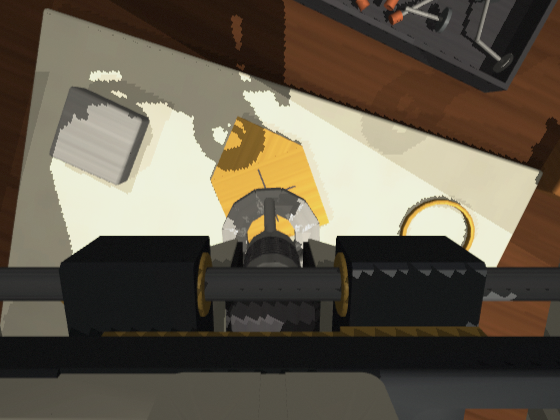

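The punch hangs upright from the jaws. The cross reads (348,204) in the scene view and (300,156) in the side view, both clear of the punch. I compare the foot's axis with the cross.

Run:
```python
from loc import *
for n,g in(("scene",(348,204)),("side",(300,156.5))):
    im=grab(n);P=cloud(im)
    gr=cv2.cvtColor(im["pixels"],cv2.COLOR_RGB2GRAY)
    x0,y0=int(g[0])-14,int(g[1])-9
    patch=gr[y0:y0+19,x0:x0+29];bh=cv2.morphologyEx(patch,cv2.MORPH_BLACKHAT,np.ones((7,7)))
    v,u=np.nonzero(bh>.5*bh.max())
    print(n,"guess",ray(im,*g,.018)[:2].round(4),"dark centroid",(x0+u.mean(),y0+v.mean()),ray(im,x0+u.mean(),y0+v.mean(),.018)[:2].round(4),"bbox mid",ray(im,x0+(u.min()+u.max())/2,y0+(v.min()+v.max())/2,.018)[:2].round(4))
    m=(np.hypot(P[...,0]-.637,P[...,1]-.144)<.045)&(P[...,2]<.131)&(P[...,2]>.1)
    q=P[m];print("foot",cv2.minEnclosingCircle(q[:,:2].astype(np.float32)),q[:,2].min(),q[:,2].max())
print(arm.observe()["position"],tool(.001,0),tool(0,.001))
```

```text
scene guess [0.6419 0.1499] dark centroid (np.float64(346.5217391304348), np.float64(203.0)) [0.6374 0.1508] bbox mid [0.6415 0.1555]
foot ((0.6364780068397522, 0.1427295058965683), 0.02995055541396141) 0.1196866151525926 0.1309701637251649
side guess [0.6403 0.1479] dark centroid (np.float64(302.96), np.float64(151.9)) [0.6519 0.1608] bbox mid [0.6453 0.1482]
foot ((0.6356970071792603, 0.14198437333106995), 0.029315050691366196) 0.11773323958787718 0.13078727264454826
[0.63802429 0.14465876 0.18390498] [9.17489938e-04 3.97758882e-04 2.92648961e-07] [ 3.97758917e-04 -9.17489967e-04 -6.97203355e-08]
```

The foot axis is at about (0.636, 0.1425) and the cross at about (0.640, 0.147). I correct for this and lower.

Call:
arm_command --targets '[[[0.002, -0.001, 0.02, 0, 0, 0], [0.002, -0.001, 0.025, 0, 0, 0], [0, 0, 0.025, 0, 0, 0], [0, 0, 0.015, 0, 0, 0], [0, 0, 0.006, 0, 0, 0], [0, 0, 0.003, 0, 0, 0], [0, 0, 0, 0, 0, 0], [0, 0, 0, 0, 0, 0]]]'

```text
clock: 6.92
position: [0.6413, 0.1487, 0.0905]
ee_rot: [-3.076, -0.639, -0.002]
force: [0.3, -0.7, -4.3]
width: 0.311
gripper_force: 25.0
```

```bash
cat > foot.py <<'E'
from loc import *
s=arm.observe();print(s["position"],s["force"])
for n,g in(("scene",(348,204)),("side",(300,156.5))):
    im=grab(n);P=cloud(im);hsv=cv2.cvtColor(im["pixels"],cv2.COLOR_RGB2HSV)
    d=np.hypot(P[...,0]-.639,P[...,1]-.146)
    q=P[(d<.045)&(P[...,2]<.05)&(P[...,2]>.0225)&(hsv[...,1]<90)];c,r=cv2.minEnclosingCircle(q[:,:2].astype(np.float32));print(n,"foot",np.round(c,4),round(r,4),"top p50",np.percentile(q[:,2],[20,50]).round(4))
    k=((abs(hsv[...,0].astype(int)-19)<9)&(hsv[...,1]>130)&(d<.09)&(P[...,2]<.025)&(P[...,2]>.01)).astype(np.uint8)
    b=np.vstack([x for x in cv2.findContours(k,0,2)[0] if cv2.contourArea(x)>30])
    w=np.array([ray(im,u,v,.018)[:2] for u,v in cv2.approxPolyDP(cv2.convexHull(b),3,True)[:,0]]);print(w.round(3).tolist())
E
python3 foot.py
```

```text
[0.64132113 0.14872673 0.09046093] [ 0.26907973 -0.71447017 -4.29918595]
scene foot [0.6402 0.1471] 0.0289 top p50 [0.033  0.0352]
[[0.58, 0.144], [0.603, 0.168], [0.687, 0.191], [0.686, 0.134], [0.635, 0.085]]
side foot [0.6386 0.1469] 0.0294 top p50 [0.0326 0.0346]
[[0.686, 0.136], [0.633, 0.084], [0.577, 0.141], [0.631, 0.196], [0.686, 0.187]]
```

Call:
arm_command --targets '[[[0, 0, 0.003, 0, 0, 0], [0, 0, 0.002, 0, 0, 0], [0, 0, 0.001, 0, 0, 0], [0, 0, 0, 0, 0, 0], [0, 0, 0, 0, 0, 0]]]'

```text
clock: 7.65
position: [0.6409, 0.1486, 0.0837]
ee_rot: [3.076, 0.639, 0.0]
force: [0.2, 0.8, -3.4]
width: 0.31
gripper_force: 25.0
```

Call:
arm_command --targets '[[[0, 0, 0.001, 0, 0, 0], [0, 0, 0, 0, 0, 0], [0, 0, 0, 0, 0, 0]]]'

```text
clock: 8.02
position: [0.6409, 0.1486, 0.0827]
ee_rot: [3.076, 0.639, 0.0]
force: [0.7, -0.0, -3.0]
width: 0.306
gripper_force: 25.0
```

```bash
python3 foot.py
```

```text
[0.64087611 0.1485754  0.08273233] [ 0.67216409 -0.01122899 -3.02857734]
scene foot [0.6392 0.1463] 0.0286 top p50 [0.0262 0.0276]
[[0.58, 0.144], [0.687, 0.191], [0.686, 0.134], [0.635, 0.085]]
side foot [0.6388 0.145 ] 0.0293 top p50 [0.026  0.0273]
[[0.686, 0.136], [0.633, 0.084], [0.577, 0.141], [0.631, 0.196], [0.686, 0.179]]
```

Call:
arm_command --targets '[[[0, 0, 0.001, 0, 0, 0], [0, 0, 0, 0, 0, 0], [0, 0, 0, 0, 0, 0]]]'

```text
clock: 8.5
position: [0.6411, 0.1488, 0.0821]
ee_rot: [-3.076, -0.639, -0.001]
force: [-0.9, 1.0, 1.1]
width: 0.306
gripper_force: 25.0
```

Call:
arm_command --targets '[[[0, 0, 0, 0, 0, 0], [0, 0, 0, 0, 0, 0], [0, 0, 0, 0, 0, 0], [0, 0, -0.01, 0, 0, 0], [0, 0, -0.03, 0, 0, 0], [0, 0, -0.03, 0, 0, 0], [0, 0, -0.03, 0, 0, 0], [0, 0, 0, 0, 0, 0], [0, 0, 0, 0, 0, 0]]]' --jaw 0.052

```text
clock: 9.62
position: [0.6407, 0.1485, 0.1817]
ee_rot: [3.076, 0.639, -0.0]
force: [0.4, 0.2, -1.0]
width: 0.566
gripper_force: 0.0
```

Call:
arm_command --targets '[[[0, 0, 0, 0, 0, 0], [0, 0, 0, 0, 0, 0], [0, 0, 0, 0, 0, 0], [0, 0, 0, 0, 0, 0], [0, 0, 0, 0, 0, 0]]]' --jaw 0

```text
clock: 10.25
position: [0.6409, 0.1486, 0.1817]
ee_rot: [3.076, 0.639, -0.0]
force: [0.1, 0.5, -0.4]
width: 0.073
gripper_force: 0.0
```

```bash
python3 foot.py
python3 - <<'E'
from loc import *
im=punch((.639,.146),.018);b=grab("scene");c=grab("side")
canvas=np.hstack([cv2.resize(b["pixels"][110:260,270:420],(400,400)),cv2.resize(c["pixels"][80:230,220:370],(400,400))])
cv2.imwrite("pics/g.png",canvas[:,:,::-1])
s=arm.observe();print(s["position"],s["width"])
E
```

```text
[0.64089009 0.1485859  0.18166378] [ 0.12791125  0.52968147 -0.36411064]
scene foot [0.6404 0.1468] 0.0297 top p50 [0.0259 0.0274]
[[0.685, 0.194], [0.686, 0.134], [0.635, 0.085], [0.58, 0.144], [0.637, 0.195]]
side foot [0.6384 0.1463] 0.0291 top p50 [0.0253 0.0266]
[[0.686, 0.136], [0.633, 0.084], [0.577, 0.141], [0.631, 0.196], [0.684, 0.195]]
scene 123 [0.6398 0.1455 0.1124] circ [0.6391 0.1476] 0.0157
side 123 [0.6373 0.1446 0.1117] circ [0.637  0.1464] 0.0164
wrist 1295 [0.6433 0.1495 0.1123] circ [0.6399 0.1482] 0.0146
[0.64090988 0.1485328  0.18175829] 0.007194724616306063
```

View pics/g.png

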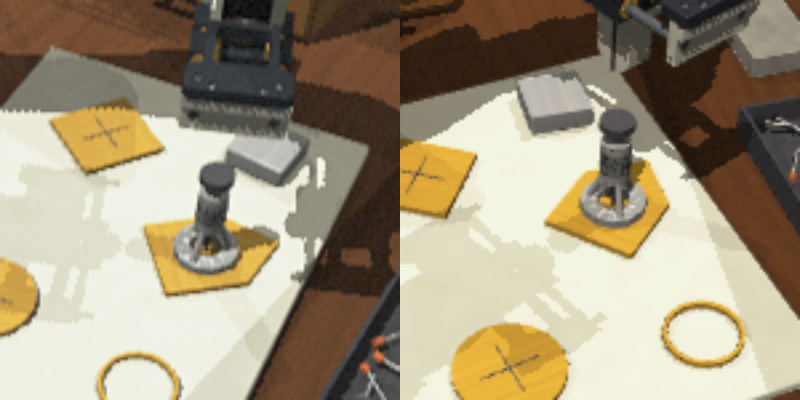

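The punch stands upright on the pointed blank, with its cap at (216,178) in the left half and (617,124) in the right. Its axis is about 2 mm from the cross and the blank has not moved. I press now with the jaws closed.

Call:
arm_command --targets '[[[-0.002, 0, 0.02, 0, 0, 0], [0, 0, 0.018, 0, 0, 0], [0, 0, 0.008, 0, 0, 0], [0, 0, 0.003, 0, 0, 0], [0, 0, 0.003, 0, 0, 0], [0, 0, 0, 0, 0, 0]]]'

```text
clock: 11.35
position: [0.6393, 0.1479, 0.1302]
ee_rot: [-3.076, -0.639, -0.001]
force: [-1.7, -0.5, 3.5]
width: 0.006
gripper_force: 1.4
```

Call:
arm_command --targets '[[[0, 0, 0.002, 0, 0, 0], [0, 0, 0.002, 0, 0, 0], [0, 0, 0.002, 0, 0, 0], [0, 0, 0, 0, 0, 0], [0, 0, 0, 0, 0, 0]]]'

```text
clock: 11.98
position: [0.6393, 0.1479, 0.1244]
ee_rot: [3.076, 0.639, 0.001]
force: [-2.4, -0.6, 6.8]
width: 0.002
gripper_force: 3.7
```

Call:
arm_command --targets '[[[0, 0, 0.001, 0, 0, 0], [0, 0, 0.001, 0, 0, 0], [0, 0, 0.001, 0, 0, 0], [0, 0, 0.001, 0, 0, 0], [0, 0, 0, 0, 0, 0]]]'

```text
clock: 12.6
position: [0.6396, 0.148, 0.1213]
ee_rot: [3.076, 0.639, 0.003]
force: [-4.6, -1.7, 15.0]
width: 0.001
gripper_force: 7.3
```

Call:
arm_command --targets '[[[0, 0, 0.001, 0, 0, 0], [0, 0, 0, 0, 0, 0]]]'

```text
clock: 12.85
position: [0.6398, 0.1481, 0.1212]
ee_rot: [3.076, 0.639, 0.004]
force: [-7.2, -2.3, 21.3]
width: 0.006
gripper_force: 10.7
```

Call:
arm_command --targets '[[[0, 0, -0.003, 0, 0, 0], [0, 0, -0.004, 0, 0, 0], [0, 0, -0.005, 0, 0, 0], [0, 0, -0.008, 0, 0, 0], [0, 0, -0.02, 0, 0, 0], [0, 0, -0.03, 0, 0, 0], [0, 0, -0.03, 0, 0, 0], [0, 0, 0, 0, 0, 0], [0, 0, 0, 0, 0, 0]]]'

```text
clock: 13.98
position: [0.6388, 0.1476, 0.2181]
ee_rot: [3.076, 0.639, -0.001]
force: [-0.1, -0.6, -0.2]
width: 0.008
gripper_force: 0.0
```

```bash
python3 foot.py; python3 -c "
from loc import *
punch((.639,.146),.018);s=arm.observe();print(s['clock'],s['force'])"
```

```text
[0.63875984 0.14759201 0.21814626] [-0.06173676 -0.55567278 -0.18815596]
scene foot [0.6389 0.1463] 0.0286 top p50 [0.0257 0.0275]
[[0.685, 0.194], [0.686, 0.134], [0.635, 0.085], [0.58, 0.144], [0.637, 0.195]]
side foot [0.6388 0.145 ] 0.0291 top p50 [0.0255 0.0267]
[[0.686, 0.136], [0.633, 0.084], [0.577, 0.141], [0.631, 0.196], [0.684, 0.195]]
scene 124 [0.6397 0.1455 0.1123] circ [0.6393 0.1479] 0.0157
side 124 [0.6373 0.1447 0.1116] circ [0.6389 0.147 ] 0.0166
wrist 1315 [0.64   0.1482 0.1125] circ [0.6395 0.1479] 0.0148
14.225 [ 0.23863454  0.10565247 -0.61807863]
```

The cap met the stop at 21 N with no further travel. It is back up at 0.112 m, and neither the punch nor the blank has moved.

```bash
python3 -c "
from cell import arm
print(arm.sign_off())"
```

```text
the job is handed in; nothing more can be done
None
```

The job is handed in, though no verdict came back: by my measurements the punch was pressed to its stop on the pointed blank's cross and now stands there upright, cap up, about 2 mm from the spot, with the blank unmoved.

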